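# Release the latched key of the loudspeaker selector box

### The arm

A 6-joint arm with a two-finger parallel gripper is mounted at the origin on a cart in front of the work surface, level with it; the furniture and walls round the work are solid. World frame = base frame: x ahead of the robot, y to its left, z up, the work surface at z = 0. Lengths are in m, angles in degrees, forces in N, time in s.
With the tool pointing down it reaches from about 0.375 to 0.9 m from the base axis. Payload 3.1 kg.
Tool frame: the origin (TCP) lies on the centre line of the jaws, within the pads' length; the fingertips stand 17 mm ahead of it and the grasp point (between the pads) lies 2 mm behind it; y points along the fingers, x is the direction in which the jaws open and shut, and the axes are right-handed (so a half turn about y gives the same grasp; the last joint's range is limited). The gripper opens to 87 mm and grips with 3 to 60 N. Pads are 19 mm wide; open, the fingers measure 117 mm over their backs; the gripper's body (75 mm by 190 mm) begins 51 mm behind the grasp point.
Start: joints at [-81.962, 30.224, 82.088, -0, 67.689, -10.227], TCP at [0.196, -0.593, 0.201] pointing down, gripper open.
Joint ranges: [-176.69, 176.69], [-43.24, 126.21], [12.49, 139.97], [-82, 262], [0, 151.66], [-163.58, 163.58]. Speed limits (degrees/s): [159.86, 159.86, 180, 180, 180, 180].

### API

Orientations are given as a 3x3 rotation matrix whose columns are the frame's x, y, z axes.
In Python, from rig import read_state, capture, camera_info, hand_in, trace, tip_of gives the robot as it stands.
- The arm moves only by the tool jog_arm, never from a script. Its argument "steps" is a list of rows, each an object with "fingers": the opening in per cent of the stroke, from 0 (shut) to 100 (fully open); "delta_pos": the shift along the world's x, y, z in mm, a list of three; "turn": the turn about the world's z in degrees. A call has 1 to 20 rows; each row is the pose to reach, as a shift and turn from the pose commanded when the call began; what a row does not reach only later rows make up. A row lasts 1/12 s, in which the tool goes at most 41.7 mm and 7.16 degrees, less where a joint would pass 70% of its speed; a pose out of reach is approached as far as the arm can. A call with a gripper value outside its range is refused whole. The fingers move at their own pace and stop on an object; the grip force is fixed at half the most. Time passes only in rows, so rows that repeat a pose let the fingers close. It gives the time, the measured TCP pose, the force and the opening at its end, in the units of the state.
- read_state(): the state, without advancing time (a new reading comes with each control period).
- capture(name): name is "side" or "top" or "wrist"; returns the picture (480x640x3 uint8, red, green, blue); there is no depth.
- camera_info(name): a dict with "fov_y" (degrees; the focal length in pixels is half the picture's height over the tangent of half this angle, whatever the lens; pixels are square), "cx", "cy" (the principal point, pixels), "view" (4x4, takes a point from world to camera coordinates); the wrist camera has in their place "tool_from_camera" (4x4, takes a point from camera to tool coordinates, whose origin is the TCP and whose axes are the tool frame's). Camera axes: x right, y down, z forward; pixel columns grow to the right and rows downward; lengths in m; the calibration is good to about 2 mm. A picture is of the moment at which its call begins: read the wrist's pose just before it. camera_info takes no time and is no camera call.
- hand_in(): hands the job in, once; it reports no verdict.
Trained networks look in the newest picture that a camera, given by its name, has taken for a name from the list of things; names that differ only in an ending like _2 or _b are one class to them, and where a whole thing is asked for, a point or a joint stands for the part that bears it (a point fixed in the world has none). Each returns a list of dicts, best first, with "confidence" (0 to 1); they miss things now and then, are a little off and sometimes report something else, mostly with a low value. They report only what shows in the picture. A call takes as long as a camera call.
- trace(target, camera): "mask" (480x640 bool, what is visible of it).
- tip_of(target, camera): "position" ([x, y, z] in m, in world coordinates, good to about 4 mm: a listed point, or the origin of a listed thing).
The state is a dict: "time_s": time; "joint_positions": joint angles; "qvel": joint speeds; "tau": joint torques, N m; "position": TCP position; "tcp_rot": TCP orientation; "force": force on the tool from outside, world axes, zero at the start; "moment": the same for the moment, N m; "opening": opening from 0.0 (shut) to 1.0 (fully open).
Only numpy, scipy, OpenCV 4.12 (cv2) and the standard library are available. Lean on these libraries where they do the work, as an engineer would, in place of code of your own. Each camera call takes 0.05 s, during which the arm holds its last target.

### The job

One of the four identical keys of the loudspeaker selector box has been left latched down, and the box must be cleared before drivers are wired to it. With a fingertip, tap each key lightly in turn from the robot's left to its right, feeling which one sits lower and does not give, and do not push any of the free keys far down; only after all four taps press the latched key firmly all the way down and let go, so that all four keys stand fully up. Nothing is to be picked up: leave the loose parts round the box where they lie.

Things in the scene. Friction and masses are not known exactly. Their poses are not given: they have to be found in the camera images.
- selector_box: loudspeaker selector box, fixed to the table: 124 mm deep (its x), 252 mm wide (its y), wooden end cheeks 58 mm high, aluminium top plate at 55 mm. Origin: centre of the underside; x points away from the robot at yaw 0, y to the left, z up. Four identical grey keys in a row along y, 50 mm apart.
- bay_1: the leftmost key's place in the top plate. Origin fixed on the plate's surface in the middle of the key, axes as the box's; it does not move with the key. Key cap 40 mm (x) by 28 mm (y), grey; its top is 15 mm above this origin when the key is up, 10 mm (5 mm down) when latched, 3 mm when pressed to its stop. Which of the four keys is latched differs each time.
- bay_2: the same for the second key from the left. Any free key starts to give at about 2 N and springs back, resisting about 0.6 N more per mm (3.5 N at 3 mm down, 6.5 N at 8 mm, 9 N at the 12 mm stop); tapping it 1 to 5 mm down is light.
- bay_3: the same for the third key from the left. Whichever key is latched stands 5 mm lower and holds almost still (under 0.5 mm) up to about 5 N; from about 6 N it yields, and pressed with 10 to 13 N it goes to its stop, which frees its catch, and when let go it springs up and does not latch again.
- bay_4: the same for the rightmost key.
- bail (a joint): bar under all four keys, in m: how far the lowest of the four keys is down (0 all up, 0.005 with the latched key, 0.012 a key at its stop). It does not tell which key. A small white tab in the slot at the left end of the box's front face rides on it: high in the slot when all keys are up.
- latch (a joint): the catch hidden in the box that holds the latched key, in m: 0 holding; it starts to move when the latched key is pressed about 0.5 mm below its latched height, then moves about 0.6 mm for each mm; it lets go beyond about 0.002 and stays where it is pushed (about 0.0035 after a full press).
- loose_tweeter: a tweeter (round black flange 76 mm across, 37 mm high) standing loose to the left of the box; origin at the centre of its underside; to be left alone
- loose_terminal: a terminal plate with two posts (62 x 62 mm, 24 mm high) lying loose to the right of the box; origin at the centre of its underside; to be left alone
- loose_coil: a wire coil on a white spool (58 mm across, 22 mm high) lying loose in front of the box; origin at the centre of its underside; to be left alone
- loose_tape: a roll of black tape (66 mm across, 19 mm high) lying loose in front of the box; origin at the centre of its underside; to be left alone

How it is judged (in metres and radians):
On the way, in this order (a step that is already met when the one before it is completed fails the run):
1. the leftmost key is tapped, the catch still holding (contact force between the fingers and bay_1 above 0.5 N and value of joint latch below 0.001 m), for 0.02 s.
2. the second from the left key is tapped, the catch still holding (contact force between the fingers and bay_2 above 0.5 N and value of joint latch below 0.001 m), for 0.02 s.
3. the third from the left key is tapped, the catch still holding (contact force between the fingers and bay_3 above 0.5 N and value of joint latch below 0.001 m), for 0.02 s.
4. the rightmost key is tapped, the catch still holding (contact force between the fingers and bay_4 above 0.5 N and value of joint latch below 0.001 m), for 0.02 s.
5. the latched key is pressed down and its catch is freed (value of joint latch above 0.002 m and value of joint bail above 0.007 m and (contact force between the fingers and bay_1 above 3 N or contact force between the fingers and bay_2 above 3 N or contact force between the fingers and bay_3 above 3 N or contact force between the fingers and bay_4 above 3 N)), for 0.02 s.
6. all four keys have sprung up (value of joint latch above 0.002 m and value of joint bail below 0.001 m), for 0.2 s.
At the end, for the whole second after the job is handed in: The catch is freed (pushed back beyond 2 mm), all four keys stand up (none more than 1 mm down) and the loose parts lie within 20 mm of where they were (all of step 6 and distance of each of loose_tweeter, loose_terminal, loose_coil, loose_tape from where it was at the start of the episode below 0.02 m); the robot touches nothing.
It fails at once if a free key is pushed more than 9 mm down while the catch still holds the latched key (value of joint bail above 0.009 m and value of joint latch below 0.001 m).
It fails at once if loose_tweeter is lifted or pushed away (more than 20 mm) (distance of loose_tweeter from where it was at the start of the episode above 0.02 m).
It fails at once if loose_terminal is lifted or pushed away (more than 20 mm) (distance of loose_terminal from where it was at the start of the episode above 0.02 m).
It fails at once if loose_coil is lifted or pushed away (more than 20 mm) (distance of loose_coil from where it was at the start of the episode above 0.02 m).
It fails at once if loose_tape is lifted or pushed away (more than 20 mm) (distance of loose_tape from where it was at the start of the episode above 0.02 m).
It also fails if it takes over 45 s, if anything falls off the work surface, if the arm or the gripper's body presses on something with over 40 N, if the wrist force passes 120 N, or if a joint passes its speed limit or range.

## Working session

There is one attempt and no reset: what is moved stays moved. The work goes in short steps, Python scripts to look and compute and a tool call to move; the robot and the scene stay as the last step left them, time stands still between calls to the robot, and variables do not carry over. Pictures are saved under pics/ and viewed, and the job is handed in when it is done.

Besides the shell and the picture viewer there is one more tool, called after "Call:" as name(argument=value, ...) on one line, values as JSON. jog_arm: Moves the arm, as the interface text tells. Its arguments: {"type":"object","properties":{"steps":{"type":"array","items":{"type":"object","properties":{"fingers":{"type":"number"},"delta_pos":{"type":"array","items":{"type":"number"}},"turn":{"type":"number"}}}}},"required":["steps"]}

```bash
ls; mkdir -p pics
python3 - <<'E'
from rig import *
import cv2
s=read_state(); print(s)
for c in ("side","top"):
    im=capture(c); cv2.imwrite(f"pics/{c}0.png",im[:,:,::-1]); i=camera_info(c); print(c,i)
    for t in ("selector_box","bay_1","loose_tweeter","loose_terminal","loose_coil","loose_tape"):
        print(t,[(r["confidence"],r["position"]) for r in tip_of(t,c)][:6])
print(read_state()["time_s"])
E
```

```text
pics
{'time_s': 0.0, 'joint_positions': array([-8.19611978e+01,  3.02803975e+01,  8.21574747e+01, -5.09534730e-04,
        6.76890568e+01, -1.02279621e+01]), 'qvel': array([-0.05845678,  0.03513632,  0.02807268,  0.07711003, -0.00877318,
        0.03087711]), 'tau': array([ 8.98497728e-04, -4.40037811e+01, -1.76589292e+01,  6.34015328e-02,
        5.84775140e-02, -1.65675478e-04]), 'position': array([ 0.19580701, -0.59270183,  0.1999503 ]), 'tcp_rot': array([[ 3.13444537e-01, -3.17946132e-04,  9.49606456e-01],
       [-9.49604003e-01,  2.19240876e-03,  3.13444461e-01],
       [-2.18158396e-03, -9.99997546e-01,  3.85275627e-04]]), 'force': array([ 0.12806758,  0.56345086, -0.65547833]), 'moment': array([ 0.05206759,  0.03595112, -0.01022885]), 'opening': 1.0020390785789217}
side {'fov_y': 57.52449289776937, 'cx': 318.3648115653148, 'cy': 238.7353277895115, 'view': array([[-0.99953631,  0.02281823, -0.02016165,  0.4831294 ],
       [ 0.02891899,  0.50411477, -0.86315236,  0.00761909],
       [-0.00953183, -0.86333518, -0.50454089,  1.00466076],
       [ 0.        ,  0.        ,  0.    
[... 491 characters left out ...]
w': array([[ 0.01950233, -0.9997964 ,  0.00517851,  0.03221355],
       [-0.99758635, -0.01980393, -0.06655289,  0.5073837 ],
       [ 0.0666419 , -0.00386807, -0.99776946,  0.86713332],
       [ 0.        ,  0.        ,  0.        ,  1.        ]])}
selector_box [(0.98, [0.5139, 0.1119, 0.0017])]
bay_1 [(0.92, [0.4984, 0.0368, 0.0511]), (0.75, [0.5164, 0.1842, 0.0543]), (0.64, [0.509, 0.0881, 0.0557]), (0.55, [0.5103, 0.1388, 0.057])]
loose_tweeter [(0.87, [0.5612, 0.2964, 0.0016]), (0.72, [0.4979, 0.0368, 0.0504]), (0.61, [0.406, 0.204, 0.0022])]
loose_terminal [(0.91, [0.4411, -0.0702, 0.0027])]
loose_coil [(0.78, [0.4119, 0.2055, 0.0009])]
loose_tape [(0.61, [0.3731, 0.0347, 0.0029])]
0.7
```

View pics/top0.png

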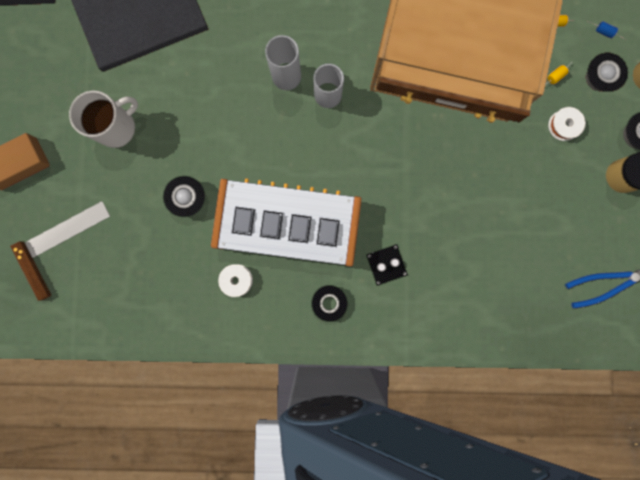

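View pics/side0.png

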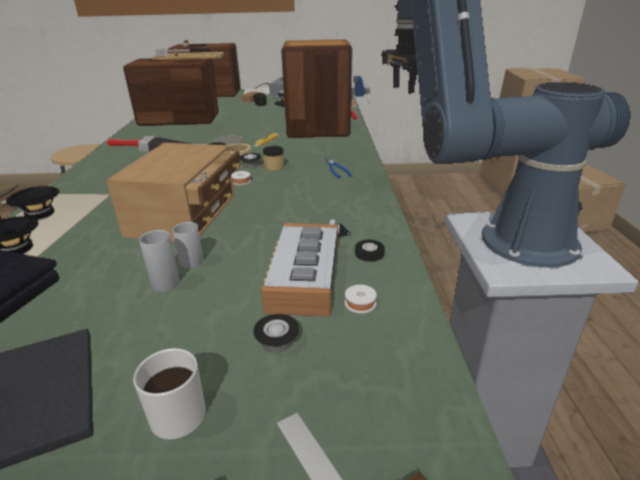

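The pictures show the box slightly yawed (about -6.6°). In the top view its keys run from about (243,220) to (328,232) px, left to right. The parts lie clear of the path over the box, and networks and pictures agree to within a few mm. I'll close the fingers and move to above bay 1.

Call:
jog_arm(steps=[{"fingers":0,"delta_pos":[30,35,0],"turn":0},{"fingers":0,"delta_pos":[60,65,0],"turn":5},{"fingers":0,"delta_pos":[90,95,0],"turn":10},{"fingers":0,"delta_pos":[120,125,0],"turn":15},{"fingers":0,"delta_pos":[150,155,0],"turn":20},{"fingers":0,"delta_pos":[175,185,0],"turn":25},{"fingers":0,"delta_pos":[200,215,0],"turn":30},{"fingers":0,"delta_pos":[215,250,0],"turn":35},{"fingers":0,"delta_pos":[230,285,0],"turn":40},{"fingers":0,"delta_pos":[245,320,0],"turn":45},{"fingers":0,"delta_pos":[260,355,0],"turn":50},{"fingers":0,"delta_pos":[270,390,0],"turn":55},{"fingers":0,"delta_pos":[280,425,0],"turn":60},{"fingers":0,"delta_pos":[290,460,0],"turn":65},{"fingers":0,"delta_pos":[295,500,0],"turn":65},{"fingers":0,"delta_pos":[300,540,0],"turn":65},{"fingers":0,"delta_pos":[300,540,0],"turn":65},{"fingers":0,"delta_pos":[300,540,0],"turn":65}])

```text
time_s: 2.2
position: [0.4959, -0.0514, 0.2011]
tcp_rot: [[0.994, 0.0, 0.112], [-0.112, -0.0, 0.994], [0.0, -1.0, -0.0]]
force: [0.2, -0.6, 0.4]
opening: 0.006
```

Call:
jog_arm(steps=[{"fingers":0,"delta_pos":[4,40,0],"turn":0},{"fingers":0,"delta_pos":[8,80,0],"turn":0},{"fingers":0,"delta_pos":[12,120,0],"turn":0},{"fingers":0,"delta_pos":[16,160,0],"turn":0},{"fingers":0,"delta_pos":[20,200,-30],"turn":0},{"fingers":0,"delta_pos":[20,237,-60],"turn":0},{"fingers":0,"delta_pos":[20,237,-80],"turn":0},{"fingers":0,"delta_pos":[20,237,-80],"turn":0},{"fingers":0,"delta_pos":[20,237,-80],"turn":0}])

```text
time_s: 2.95
position: [0.5153, 0.1824, 0.1197]
tcp_rot: [[0.993, -0.004, 0.117], [-0.117, -0.001, 0.993], [-0.003, -1.0, -0.002]]
force: [-0.2, -0.6, 0.4]
opening: 0.003
```

Run:
```python
from rig import *
import cv2, numpy as np
s=read_state(); print(s["position"],s["force"])
for c in ("side","wrist"):
    im=capture(c); 
    if c=="side":
        x=im[180:340,220:420]; x=cv2.resize(x,None,fx=4,fy=3.75,interpolation=cv2.INTER_CUBIC)
    else: x=im
    cv2.imwrite(f"pics/{c}1.png",x[:,:,::-1])
    print(c,[(r["confidence"],r["position"]) for r in tip_of("bay_1",c)])
```

```text
[0.51527745 0.18239777 0.11968759] [-0.2226133  -0.62116438  0.38774251]
side [(0.54, [0.5011, 0.0366, 0.0541]), (0.53, [0.5152, 0.1868, 0.0541]), (0.53, [0.5064, 0.1339, 0.0548])]
wrist [(0.76, [0.5169, 0.1867, 0.058]), (0.45, [0.5033, 0.0851, 0.0577]), (0.35, [0.5108, 0.1314, 0.0567])]
```

View pics/side1.png

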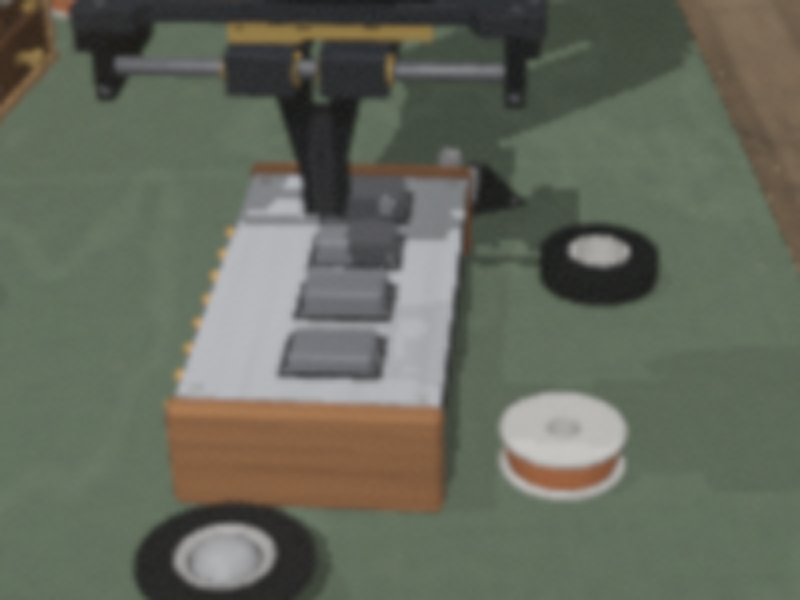

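View pics/wrist1.png

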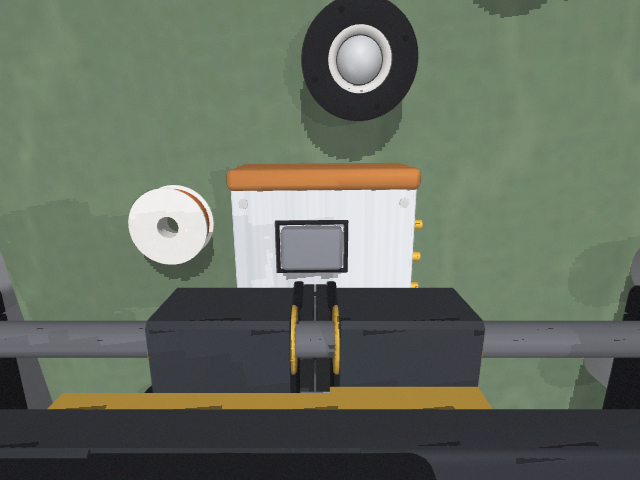

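Run:
```python
from rig import *
import numpy as np
s=read_state(); p=np.array(s["position"]);R=np.array(s["tcp_rot"])
print(p)
i=camera_info("side");f=240/np.tan(np.radians(i["fov_y"]/2))
def pr(P):
    c=i["view"]@np.r_[P,1]; return f*c[0]/c[2]+i["cx"],f*c[1]/c[2]+i["cy"]
for d in (-.07,-.02,0,.017):
    u=pr(p+R[:,1]*d); print(d,u,((u[0]-220)*4,(u[1]-180)*3.75))
w=camera_info("wrist");print(w);fw=240/np.tan(np.radians(w["fov_y"]/2))
M=np.linalg.inv(w["tool_from_camera"])
def pw(P):
    c=M@np.r_[R.T@(np.array(P)-p),1]; return fw*c[0]/c[2]+w["cx"],fw*c[1]/c[2]+w["cy"]
print("tip",pw(p+R[:,1]*.017))
for k in [(.516,.1855),(.5104,.1358)]:
    for z in (.055,.065,.07): print(k,z,pw((*k,z)),pr((*k,z)))
```

```text
[0.51771693 0.1820321  0.1227175 ]
-0.07 (np.float64(298.5186786392362), np.float64(208.22943289567357)) (np.float64(314.07471455694485), np.float64(105.86037335877589))
-0.02 (np.float64(299.6395640438919), np.float64(233.7221532369565)) (np.float64(318.5582561755675), np.float64(201.45807463858688))
0 (np.float64(300.06764267727476), np.float64(243.45810736713068)) (np.float64(320.27057070909905), np.float64(237.96790262674006))
0.017 (np.float64(300.4229064449178), np.float64(251.53800548900543)) (np.float64(321.6916257796713), np.float64(268.26752058377036))
{'fov_y': 63.07057057019484, 'cx': 314.6014622778592, 'cy': 244.50362132190438, 'tool_from_camera': array([[ 9.99999936e-01, -3.39618005e-04,  1.08291144e-04,
         3.94720199e-04],
       [-1.94418106e-04, -2.64999227e-01,  9.64248605e-01,
        -1.82243572e-01],
       [-2.98779118e-04, -9.64248565e-01, -2.64999276e-01,
         7.35311731e-02],
       [ 0.00000000e+00,  0.00000000e+00,  0.00000000e+00,
         1.00000000e+00]])}
tip (np.float64(313.84092577011296), np.float64(277.962856419521))
(0.516, 0.1855) 0.055 
[... 174 characters left out ...]
101071), np.float64(251.118192640837)) (np.float64(302.2641263450138), np.float64(271.2247695631965))
(0.516, 0.1855) 0.07 (np.float64(310.25737065644876), np.float64(253.35691671237365)) (np.float64(302.15882077134813), np.float64(268.98043377656734))
(0.5104, 0.1358) 0.055 (np.float64(311.1928869933971), np.float64(315.90334412189844)) (np.float64(305.55452028722476), np.float64(260.916794724616))
(0.5104, 0.1358) 0.065 (np.float64(311.1229145079096), np.float64(322.44732934690006)) (np.float64(305.3747187779019), np.float64(256.607178578724))
(0.5104, 0.1358) 0.07 (np.float64(311.08596973555717), np.float64(325.90248808153177)) (np.float64(305.284014966767), np.float64(254.4331222516503))
```

Run:
```python
from rig import *
import cv2, numpy as np
print(read_state()["position"],read_state()["joint_positions"])
im=capture("side"); x=im[190:310,260:420]; cv2.imwrite("pics/side2.png",cv2.resize(x,None,fx=5,fy=5,interpolation=cv2.INTER_CUBIC)[:,:,::-1])
im=capture("top"); x=im[140:310,180:400]; cv2.imwrite("pics/top2.png",cv2.resize(x,None,fx=3.5,fy=3.5,interpolation=cv2.INTER_CUBIC)[:,:,::-1])
s=read_state();print(s["position"],s["qvel"])
```

```text
[0.51771693 0.1820321  0.1227175 ] [ 7.71207993e+00  3.04654268e+01  9.75763795e+01 -1.99585487e-02
  5.17549883e+01  1.45948916e+01]
[0.51728021 0.18239666 0.12256372] [ 0.44283593  0.21915586  0.35361484  0.10910789 -0.12646984  0.0832253 ]
```

View pics/side2.png

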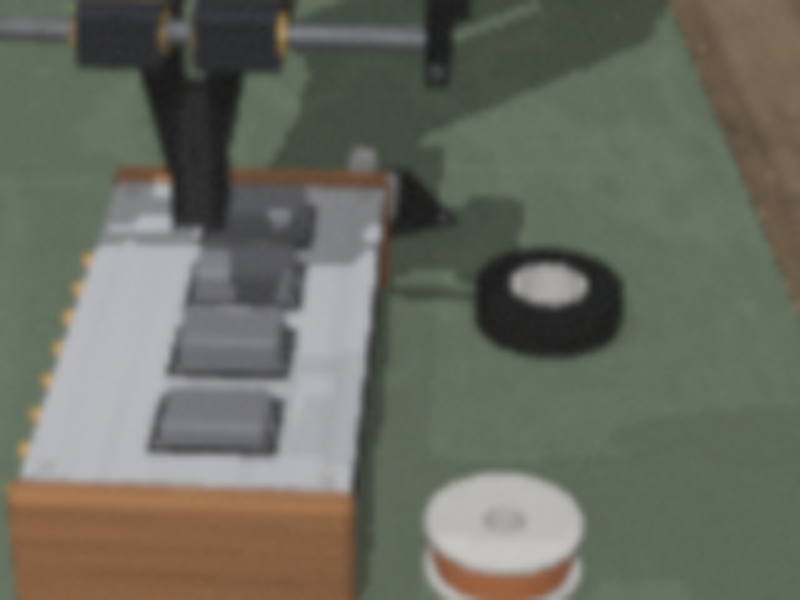

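View pics/top2.png

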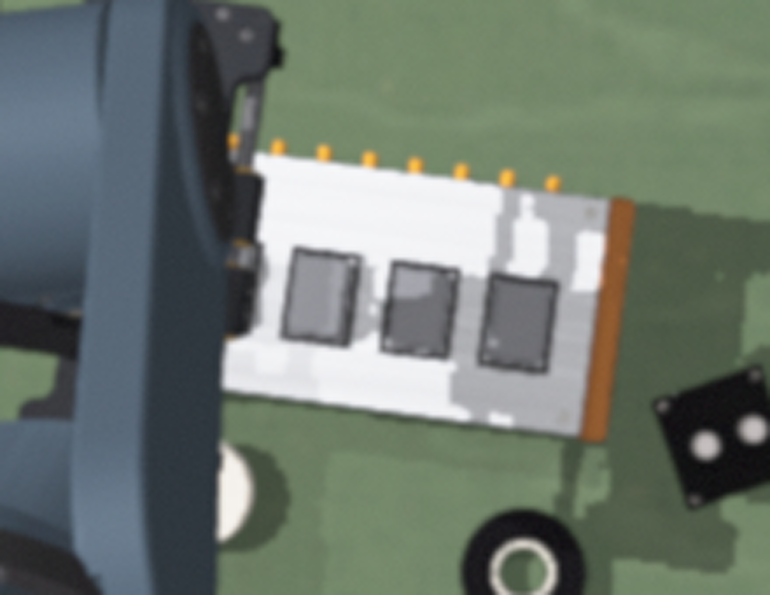

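The tip looks about 30 mm higher in the side view than the nominal 17 mm offset predicts, while xy agrees. So I'll go down in small steps and trust contact force.

Call:
jog_arm(steps=[{"fingers":0,"delta_pos":[-1,4,-10],"turn":0},{"fingers":0,"delta_pos":[-1,4,-20],"turn":0},{"fingers":0,"delta_pos":[-1,4,-27],"turn":0},{"fingers":0,"delta_pos":[-1,4,-27],"turn":0},{"fingers":0,"delta_pos":[-1,4,-27],"turn":0},{"fingers":0,"delta_pos":[-1,4,-27],"turn":0},{"fingers":0,"delta_pos":[-1,4,-27],"turn":0},{"fingers":0,"delta_pos":[-1,4,-27],"turn":0}])

```text
time_s: 3.92
position: [0.5152, 0.1876, 0.0942]
tcp_rot: [[0.993, 0.001, 0.117], [-0.117, 0.0, 0.993], [0.001, -1.0, 0.0]]
force: [-0.5, 0.6, 0.4]
opening: 0.01
```

Run:
```python
from rig import *
import cv2, numpy as np
s=read_state();print(s["position"],s["force"])
im=capture("side"); x=im[190:310,260:420]; cv2.imwrite("pics/side3.png",cv2.resize(x,None,fx=5,fy=5,interpolation=cv2.INTER_CUBIC)[:,:,::-1])
```

```text
[0.51523882 0.18761026 0.09419814] [-0.48091112  0.62299335  0.43550362]
```

View pics/side3.png

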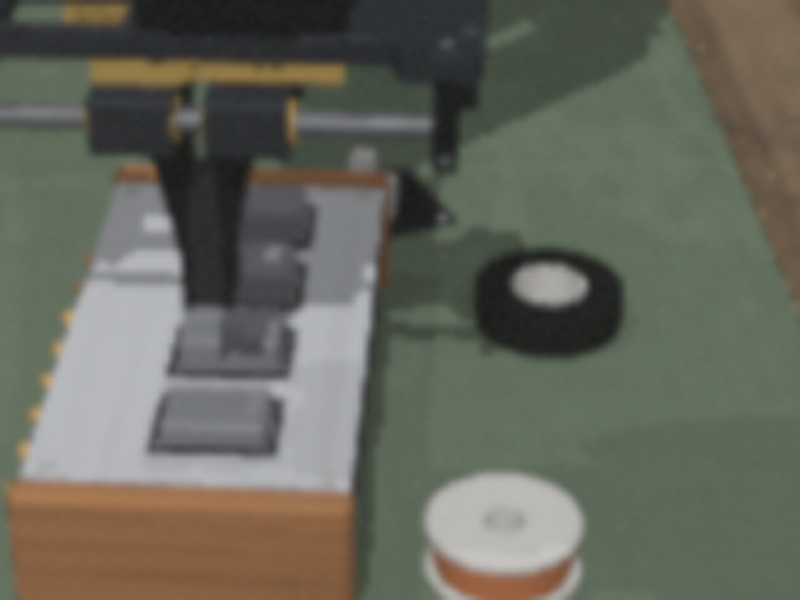

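Call:
jog_arm(steps=[{"fingers":0,"delta_pos":[0,-1,-3],"turn":0},{"fingers":0,"delta_pos":[0,-1,-6],"turn":0},{"fingers":0,"delta_pos":[0,-1,-6],"turn":0},{"fingers":0,"delta_pos":[0,-1,-6],"turn":0}])

```text
time_s: 4.3
position: [0.5146, 0.1865, 0.0877]
tcp_rot: [[0.993, -0.001, 0.117], [-0.117, -0.0, 0.993], [-0.001, -1.0, -0.0]]
force: [-0.1, 0.2, 0.4]
opening: 0.003
```

Call:
jog_arm(steps=[{"fingers":0,"delta_pos":[0,0,-2],"turn":0},{"fingers":0,"delta_pos":[0,0,-2],"turn":0},{"fingers":0,"delta_pos":[0,0,-2],"turn":0},{"fingers":0,"delta_pos":[0,0,-2],"turn":0}])

```text
time_s: 4.63
position: [0.5149, 0.1865, 0.086]
tcp_rot: [[0.993, 0.0, 0.117], [-0.117, -0.0, 0.993], [0.0, -1.0, 0.0]]
force: [0.4, 0.0, -0.0]
opening: 0.005
```

Call:
jog_arm(steps=[{"fingers":0,"delta_pos":[0,0,-2],"turn":0},{"fingers":0,"delta_pos":[0,0,-2],"turn":0},{"fingers":0,"delta_pos":[0,0,-2],"turn":0}])

```text
time_s: 4.88
position: [0.5148, 0.1865, 0.0839]
tcp_rot: [[0.993, -0.0, 0.117], [-0.117, -0.0, 0.993], [-0.0, -1.0, -0.0]]
force: [-1.2, 0.3, -0.6]
opening: 0.007
```

Call:
jog_arm(steps=[{"fingers":0,"delta_pos":[0,0,-2],"turn":0},{"fingers":0,"delta_pos":[0,0,-2],"turn":0},{"fingers":0,"delta_pos":[0,0,-2],"turn":0}])

```text
time_s: 5.13
position: [0.5148, 0.1865, 0.0818]
tcp_rot: [[0.993, -0.0, 0.117], [-0.117, -0.0, 0.993], [-0.0, -1.0, -0.0]]
force: [-0.4, 0.2, -0.9]
opening: 0.005
```

Run:
```python
from rig import *
import cv2, numpy as np
s=read_state();print(s["position"],s["force"])
im=capture("side"); x=im[190:310,260:420]; cv2.imwrite("pics/side4.png",cv2.resize(x,None,fx=5,fy=5,interpolation=cv2.INTER_CUBIC)[:,:,::-1])
```

```text
[0.51477007 0.18649236 0.08180193] [-0.40309272  0.18962948 -0.85003589]
```

View pics/side4.png

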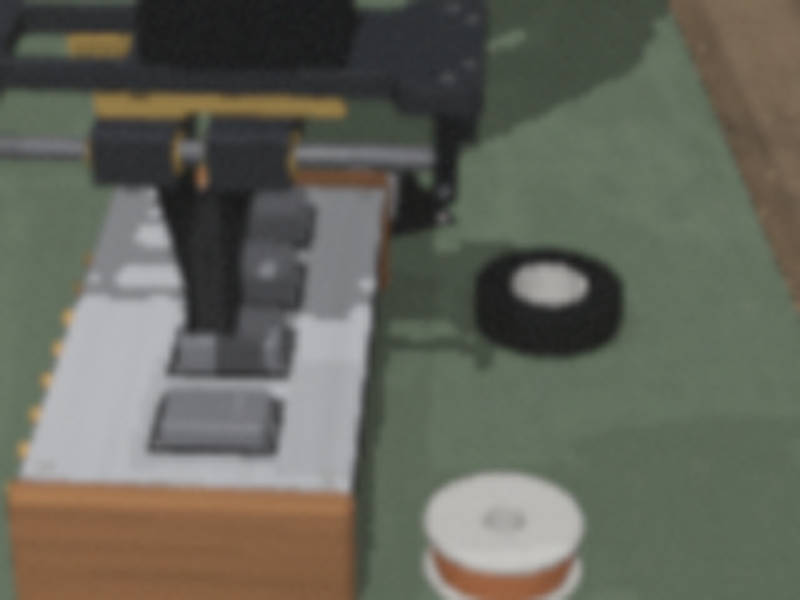

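Call:
jog_arm(steps=[{"fingers":0,"delta_pos":[0,0,-2],"turn":0},{"fingers":0,"delta_pos":[0,0,-2],"turn":0},{"fingers":0,"delta_pos":[0,0,-2],"turn":0}])

```text
time_s: 5.43
position: [0.5148, 0.1865, 0.0798]
tcp_rot: [[0.993, -0.0, 0.117], [-0.117, -0.0, 0.993], [-0.0, -1.0, -0.0]]
force: [0.6, 0.1, 0.5]
opening: 0.005
```

Call:
jog_arm(steps=[{"fingers":0,"delta_pos":[0,0,-2],"turn":0},{"fingers":0,"delta_pos":[0,0,-2],"turn":0},{"fingers":0,"delta_pos":[0,0,-2],"turn":0}])

```text
time_s: 5.68
position: [0.5148, 0.1865, 0.0778]
tcp_rot: [[0.993, -0.0, 0.117], [-0.117, -0.0, 0.993], [-0.0, -1.0, -0.0]]
force: [-0.2, 0.2, 0.4]
opening: 0.005
```

Run:
```python
from rig import *
import cv2, numpy as np
s=read_state();print(s["position"],s["force"],s["tau"])
im=capture("wrist"); x=im[200:400,180:440]; cv2.imwrite("pics/wrist4.png",cv2.resize(x,None,fx=3,fy=3,interpolation=cv2.INTER_CUBIC)[:,:,::-1])
```

```text
[0.51480647 0.18648836 0.07780073] [-0.23737541  0.1996067   0.41868296] [-4.47874379e-03 -4.08397007e+01 -1.12666047e+01  5.95108909e-02
  1.40485552e-02 -7.96074801e-05]
```

View pics/wrist4.png

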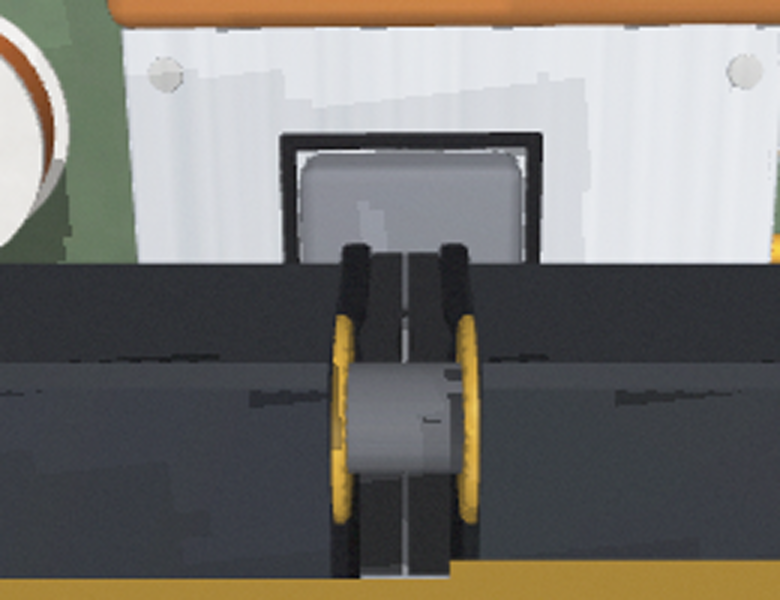

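The finger is centred over key 1 in x (about column 400 of the crop) and still visibly clear of it. The tip really is well behind the nominal point, so I'm continuing down.

Call:
jog_arm(steps=[{"fingers":0,"delta_pos":[0,0,-3],"turn":0},{"fingers":0,"delta_pos":[0,0,-6],"turn":0},{"fingers":0,"delta_pos":[0,0,-8],"turn":0},{"fingers":0,"delta_pos":[0,0,-8],"turn":0},{"fingers":0,"delta_pos":[0,0,-8],"turn":0}])

```text
time_s: 6.15
position: [0.5147, 0.1865, 0.0697]
tcp_rot: [[0.993, -0.001, 0.117], [-0.117, -0.0, 0.993], [-0.001, -1.0, -0.0]]
force: [0.1, 0.2, -0.3]
opening: 0.005
```

Call:
jog_arm(steps=[{"fingers":0,"delta_pos":[0,0,-2],"turn":0},{"fingers":0,"delta_pos":[0,0,-2],"turn":0},{"fingers":0,"delta_pos":[0,0,-2],"turn":0}])

```text
time_s: 6.4
position: [0.5149, 0.1865, 0.0679]
tcp_rot: [[0.993, -0.0, 0.117], [-0.117, 0.0, 0.993], [-0.0, -1.0, -0.0]]
force: [0.6, -0.3, 0.7]
opening: 0.006
```

Run:
```python
from rig import *
import cv2, numpy as np
s=read_state();print(s["position"],s["force"],s["tau"])
im=capture("side"); x=im[190:310,260:420]; cv2.imwrite("pics/side5.png",cv2.resize(x,None,fx=5,fy=5,interpolation=cv2.INTER_CUBIC)[:,:,::-1])
```

```text
[0.51486193 0.18653588 0.06786141] [ 0.60661914 -0.32305609  0.66170685] [-6.78083525e-03 -4.10766721e+01 -1.08251202e+01  5.82032721e-02
  1.36970880e-02 -4.20255719e-05]
```

View pics/side5.png

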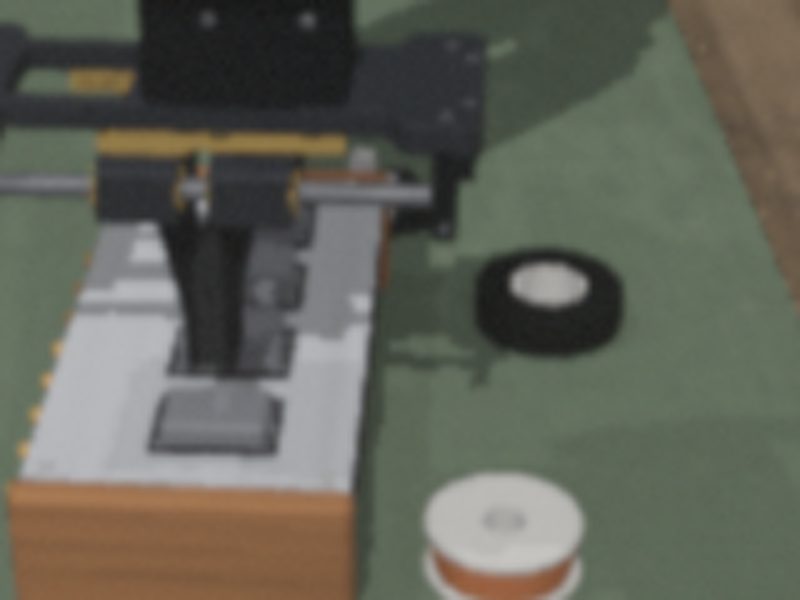

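Call:
jog_arm(steps=[{"fingers":0,"delta_pos":[0,0,-3],"turn":0},{"fingers":0,"delta_pos":[0,0,-6],"turn":0},{"fingers":0,"delta_pos":[0,0,-6],"turn":0},{"fingers":0,"delta_pos":[0,0,-6],"turn":0}])

```text
time_s: 6.78
position: [0.5147, 0.1865, 0.0616]
tcp_rot: [[0.993, -0.001, 0.117], [-0.117, -0.0, 0.993], [-0.001, -1.0, -0.0]]
force: [-0.3, -0.6, -0.0]
opening: 0.003
```

Call:
jog_arm(steps=[{"fingers":0,"delta_pos":[0,0,-2],"turn":0},{"fingers":0,"delta_pos":[0,0,-2],"turn":0},{"fingers":0,"delta_pos":[0,0,-2],"turn":0}])

```text
time_s: 7.03
position: [0.5148, 0.1865, 0.0598]
tcp_rot: [[0.993, -0.0, 0.117], [-0.117, -0.0, 0.993], [-0.0, -1.0, -0.0]]
force: [0.2, -0.3, -0.5]
opening: 0.006
```

Call:
jog_arm(steps=[{"fingers":0,"delta_pos":[0,0,-2],"turn":0},{"fingers":0,"delta_pos":[0,0,-2],"turn":0},{"fingers":0,"delta_pos":[0,0,-2],"turn":0}])

```text
time_s: 7.28
position: [0.5148, 0.1865, 0.0578]
tcp_rot: [[0.993, -0.0, 0.117], [-0.117, -0.0, 0.993], [-0.0, -1.0, -0.0]]
force: [-0.2, -0.6, 0.3]
opening: 0.006
```

Call:
jog_arm(steps=[{"fingers":0,"delta_pos":[0,0,-2],"turn":0},{"fingers":0,"delta_pos":[0,0,-2],"turn":0},{"fingers":0,"delta_pos":[0,0,-2],"turn":0}])

```text
time_s: 7.53
position: [0.5148, 0.1865, 0.0558]
tcp_rot: [[0.993, -0.0, 0.117], [-0.117, -0.0, 0.993], [-0.0, -1.0, -0.0]]
force: [0.1, -1.1, -0.2]
opening: 0.006
```

Run:
```python
from rig import *
import cv2, numpy as np
s=read_state();print(s["position"],s["force"],s["tau"])
im=capture("side"); x=im[190:310,260:420]; cv2.imwrite("pics/side6.png",cv2.resize(x,None,fx=5,fy=5,interpolation=cv2.INTER_CUBIC)[:,:,::-1])
```

```text
[0.51479413 0.18650217 0.055817  ] [ 0.07808601 -1.09212654 -0.22397959] [-6.34666532e-03 -4.14217329e+01 -1.02965283e+01  5.66092017e-02
  1.38005897e-02 -5.10674613e-05]
```

View pics/side6.png

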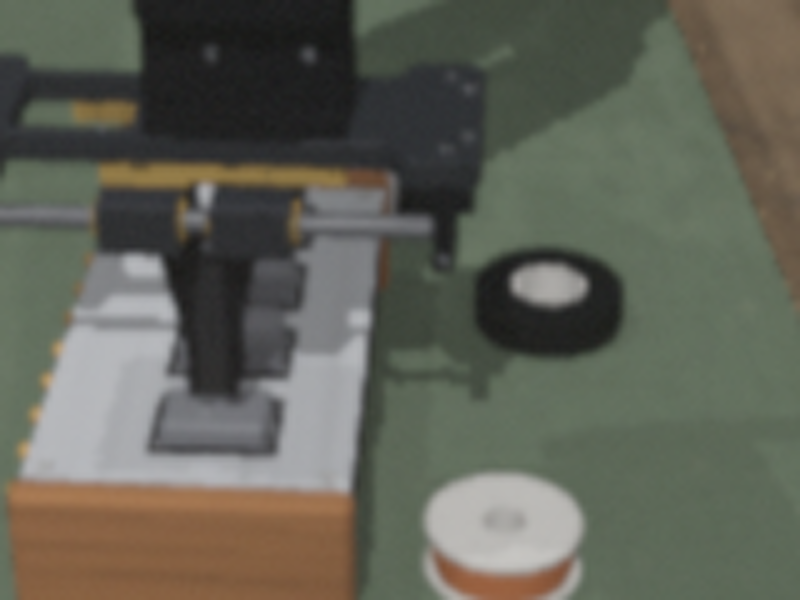

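Call:
jog_arm(steps=[{"fingers":0,"delta_pos":[0,0,-2],"turn":0},{"fingers":0,"delta_pos":[0,0,-2],"turn":0},{"fingers":0,"delta_pos":[0,0,-2],"turn":0}])

```text
time_s: 7.83
position: [0.5148, 0.1865, 0.0538]
tcp_rot: [[0.993, -0.0, 0.117], [-0.117, -0.0, 0.993], [-0.0, -1.0, -0.0]]
force: [-0.0, -0.3, 0.4]
opening: 0.004
```

Call:
jog_arm(steps=[{"fingers":0,"delta_pos":[0,0,-2],"turn":0},{"fingers":0,"delta_pos":[0,0,-2],"turn":0},{"fingers":0,"delta_pos":[0,0,-2],"turn":0}])

```text
time_s: 8.08
position: [0.5148, 0.1865, 0.0518]
tcp_rot: [[0.993, -0.0, 0.117], [-0.117, -0.0, 0.993], [-0.0, -1.0, -0.0]]
force: [-0.6, -0.2, -0.1]
opening: 0.004
```

Call:
jog_arm(steps=[{"fingers":0,"delta_pos":[0,0,-2],"turn":0},{"fingers":0,"delta_pos":[0,0,-2],"turn":0},{"fingers":0,"delta_pos":[0,0,-2],"turn":0}])

```text
time_s: 8.33
position: [0.5148, 0.1865, 0.0498]
tcp_rot: [[0.993, -0.0, 0.117], [-0.117, -0.0, 0.993], [-0.0, -1.0, -0.0]]
force: [-0.1, -0.2, 0.7]
opening: 0.002
```

Run:
```python
from rig import *
import cv2, numpy as np
s=read_state();print(s["position"],s["force"],s["tau"])
im=capture("side"); x=im[190:310,260:420]; cv2.imwrite("pics/side7.png",cv2.resize(x,None,fx=5,fy=5,interpolation=cv2.INTER_CUBIC)[:,:,::-1])
```

```text
[0.51481403 0.1865162  0.04981804] [-0.14132476 -0.16537567  0.70248464] [-5.63714551e-03 -4.15781665e+01 -1.00298390e+01  5.58726420e-02
  1.38328521e-02 -4.50205641e-05]
```

View pics/side7.png

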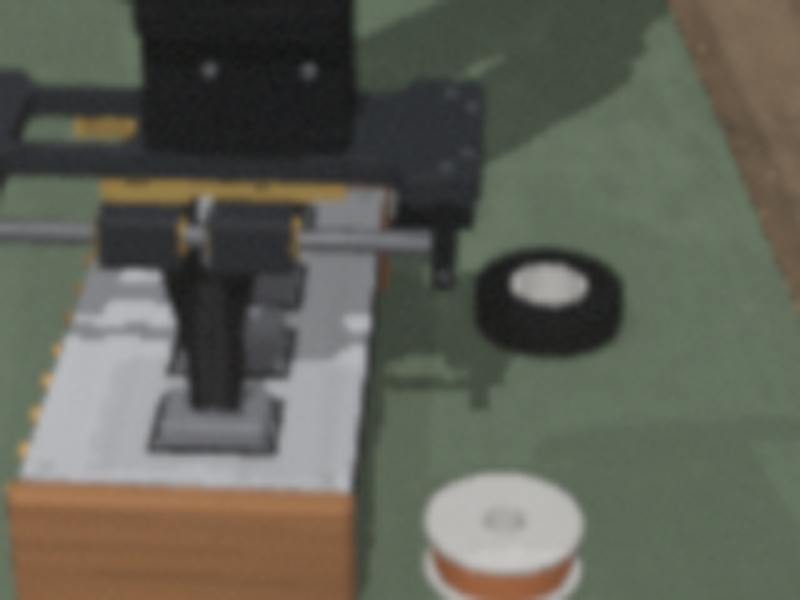

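Call:
jog_arm(steps=[{"fingers":0,"delta_pos":[0,0,-1.5],"turn":0},{"fingers":0,"delta_pos":[0,0,-1.5],"turn":0},{"fingers":0,"delta_pos":[0,0,-1.5],"turn":0}])

```text
time_s: 8.63
position: [0.5148, 0.1865, 0.0484]
tcp_rot: [[0.993, -0.0, 0.117], [-0.117, -0.0, 0.993], [-0.0, -1.0, -0.0]]
force: [0.2, 0.5, 0.3]
opening: 0.003
```

Call:
jog_arm(steps=[{"fingers":0,"delta_pos":[0,0,-1.5],"turn":0},{"fingers":0,"delta_pos":[0,0,-1.5],"turn":0},{"fingers":0,"delta_pos":[0,0,-1.5],"turn":0}])

```text
time_s: 8.88
position: [0.5148, 0.1865, 0.0468]
tcp_rot: [[0.993, -0.0, 0.117], [-0.117, -0.0, 0.993], [-0.0, -1.0, -0.0]]
force: [-0.0, -0.5, 0.0]
opening: 0.005
```

Call:
jog_arm(steps=[{"fingers":0,"delta_pos":[0,0,-1.5],"turn":0},{"fingers":0,"delta_pos":[0,0,-1.5],"turn":0},{"fingers":0,"delta_pos":[0,0,-1.5],"turn":0}])

```text
time_s: 9.13
position: [0.5148, 0.1865, 0.0454]
tcp_rot: [[0.993, -0.0, 0.117], [-0.117, -0.0, 0.993], [-0.0, -1.0, -0.0]]
force: [0.6, 0.1, -0.1]
opening: 0.004
```

Run:
```python
from rig import *
import cv2, numpy as np
s=read_state();print(s["position"],s["force"],s["tau"])
for c,(a,b,d,e) in {"side":(190,310,260,420),"wrist":(180,390,180,440)}.items():
    im=capture(c); x=im[a:b,d:e]; cv2.imwrite(f"pics/{c}8.png",cv2.resize(x,None,fx=600/(b-a)*.8,fy=600/(b-a)*.8,interpolation=cv2.INTER_CUBIC)[:,:,::-1])
```

```text
[0.51480811 0.18652689 0.04535229] [ 0.59529961  0.11679946 -0.05240043] [-2.78170504e-03 -4.17088079e+01 -9.83492643e+00  5.55562146e-02
  1.44676704e-02 -2.85225292e-05]
```

View pics/side8.png

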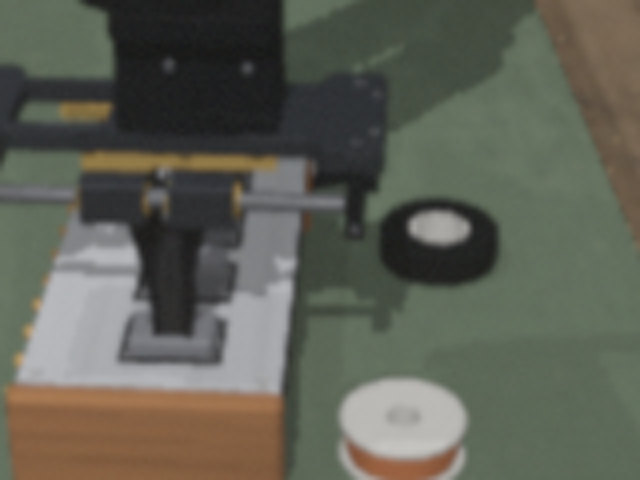

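View pics/wrist8.png

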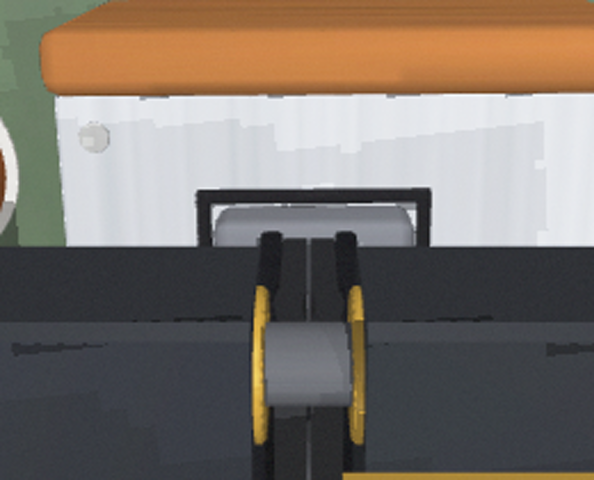

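Call:
jog_arm(steps=[{"fingers":0,"delta_pos":[0,0,-1.5],"turn":0},{"fingers":0,"delta_pos":[0,0,-1.5],"turn":0},{"fingers":0,"delta_pos":[0,0,-1.5],"turn":0}])

```text
time_s: 9.48
position: [0.5152, 0.1866, 0.0441]
tcp_rot: [[0.993, 0.001, 0.117], [-0.117, 0.0, 0.993], [0.001, -1.0, 0.0]]
force: [0.2, -0.3, 2.3]
opening: 0.006
```

Call:
jog_arm(steps=[{"fingers":0,"delta_pos":[0,0,-1],"turn":0},{"fingers":0,"delta_pos":[0,0,-1],"turn":0},{"fingers":0,"delta_pos":[0,0,-1],"turn":0}])

```text
time_s: 9.73
position: [0.5152, 0.1866, 0.0434]
tcp_rot: [[0.993, 0.001, 0.117], [-0.117, 0.0, 0.993], [0.001, -1.0, 0.0]]
force: [-0.6, 0.1, 5.0]
opening: 0.001
```

Contact: force rose from 2.3 to 5.0 N within a millimetre at TCP z of about 44 mm. That is stiff, so bay 1 is probably the latched key. The other taps should meet at about 49 mm and give. Next is bay 2.

Call:
jog_arm(steps=[{"fingers":0,"delta_pos":[0,0,10],"turn":0},{"fingers":0,"delta_pos":[0,0,20],"turn":0},{"fingers":0,"delta_pos":[-3,-25,20],"turn":0},{"fingers":0,"delta_pos":[-6,-50,20],"turn":0},{"fingers":0,"delta_pos":[-6,-50,20],"turn":0},{"fingers":0,"delta_pos":[-6,-50,15],"turn":0},{"fingers":0,"delta_pos":[-6,-50,10],"turn":0},{"fingers":0,"delta_pos":[-6,-50,9],"turn":0},{"fingers":0,"delta_pos":[-6,-50,9],"turn":0},{"fingers":0,"delta_pos":[-6,-50,9],"turn":0},{"fingers":0,"delta_pos":[-6,-50,9],"turn":0}])

```text
time_s: 10.65
position: [0.5089, 0.1371, 0.0518]
tcp_rot: [[0.993, -0.0, 0.116], [-0.116, 0.0, 0.993], [-0.0, -1.0, 0.0]]
force: [-0.0, 0.1, 0.3]
opening: 0.006
```

Call:
jog_arm(steps=[{"fingers":0,"delta_pos":[0,0,-2],"turn":0},{"fingers":0,"delta_pos":[0,0,-2],"turn":0},{"fingers":0,"delta_pos":[0,0,-2],"turn":0}])

```text
time_s: 10.9
position: [0.5088, 0.1367, 0.0499]
tcp_rot: [[0.993, -0.0, 0.117], [-0.117, 0.0, 0.993], [-0.0, -1.0, -0.0]]
force: [-0.7, -0.0, 0.4]
opening: 0.001
```

Call:
jog_arm(steps=[{"fingers":0,"delta_pos":[0,0,-1.5],"turn":0},{"fingers":0,"delta_pos":[0,0,-1.5],"turn":0},{"fingers":0,"delta_pos":[0,0,-1.5],"turn":0}])

```text
time_s: 11.15
position: [0.5091, 0.1366, 0.0486]
tcp_rot: [[0.993, 0.0, 0.117], [-0.117, 0.0, 0.993], [0.0, -1.0, 0.0]]
force: [0.3, -0.0, 2.0]
opening: 0.008
```

Call:
jog_arm(steps=[{"fingers":0,"delta_pos":[0,0,-2],"turn":0},{"fingers":0,"delta_pos":[0,0,-2],"turn":0},{"fingers":0,"delta_pos":[0,0,-2],"turn":0}])

```text
time_s: 11.4
position: [0.5091, 0.1366, 0.0466]
tcp_rot: [[0.993, 0.0, 0.117], [-0.117, 0.0, 0.993], [0.0, -1.0, 0.0]]
force: [0.0, 0.9, 2.5]
opening: 0.003
```

Bay 2 meets higher and gives softly, so it is free. Bay 3 next.

Call:
jog_arm(steps=[{"fingers":0,"delta_pos":[0,0,10],"turn":0},{"fingers":0,"delta_pos":[0,0,20],"turn":0},{"fingers":0,"delta_pos":[-3,-25,20],"turn":0},{"fingers":0,"delta_pos":[-6,-50,20],"turn":0},{"fingers":0,"delta_pos":[-6,-50,20],"turn":0},{"fingers":0,"delta_pos":[-6,-50,12],"turn":0},{"fingers":0,"delta_pos":[-6,-50,5],"turn":0},{"fingers":0,"delta_pos":[-6,-50,4],"turn":0},{"fingers":0,"delta_pos":[-6,-50,2],"turn":0},{"fingers":0,"delta_pos":[-6,-50,2],"turn":0},{"fingers":0,"delta_pos":[-6,-50,2],"turn":0},{"fingers":0,"delta_pos":[-6,-50,2],"turn":0}])

```text
time_s: 12.4
position: [0.5026, 0.087, 0.0484]
tcp_rot: [[0.993, -0.001, 0.117], [-0.117, 0.0, 0.993], [-0.001, -1.0, 0.0]]
force: [-0.6, 0.5, 2.6]
opening: 0.005
```

Call:
jog_arm(steps=[{"fingers":0,"delta_pos":[0,0,-2],"turn":0},{"fingers":0,"delta_pos":[0,0,-2],"turn":0},{"fingers":0,"delta_pos":[0,0,-2],"turn":0}])

```text
time_s: 12.65
position: [0.503, 0.0868, 0.0466]
tcp_rot: [[0.993, 0.0, 0.117], [-0.117, 0.0, 0.993], [0.0, -1.0, 0.0]]
force: [-0.7, 0.9, 2.2]
opening: 0.006
```

Bay 3 is free as well. Bay 4 next.

Call:
jog_arm(steps=[{"fingers":0,"delta_pos":[0,0,10],"turn":0},{"fingers":0,"delta_pos":[0,0,20],"turn":0},{"fingers":0,"delta_pos":[-3,-25,20],"turn":0},{"fingers":0,"delta_pos":[-5,-50,20],"turn":0},{"fingers":0,"delta_pos":[-5,-50,20],"turn":0},{"fingers":0,"delta_pos":[-5,-50,12],"turn":0},{"fingers":0,"delta_pos":[-5,-50,5],"turn":0},{"fingers":0,"delta_pos":[-5,-50,4],"turn":0},{"fingers":0,"delta_pos":[-5,-50,2],"turn":0},{"fingers":0,"delta_pos":[-5,-50,2],"turn":0},{"fingers":0,"delta_pos":[-5,-50,2],"turn":0},{"fingers":0,"delta_pos":[-5,-50,2],"turn":0}])

```text
time_s: 13.65
position: [0.4975, 0.0371, 0.0484]
tcp_rot: [[0.993, -0.001, 0.117], [-0.117, 0.0, 0.993], [-0.001, -1.0, 0.0]]
force: [-0.7, 0.9, 1.4]
opening: 0.004
```

Call:
jog_arm(steps=[{"fingers":0,"delta_pos":[0,0,-2],"turn":0},{"fingers":0,"delta_pos":[0,0,-2],"turn":0},{"fingers":0,"delta_pos":[0,0,-2],"turn":0}])

```text
time_s: 13.9
position: [0.498, 0.0368, 0.0466]
tcp_rot: [[0.993, 0.0, 0.117], [-0.117, 0.0, 0.993], [0.0, -1.0, 0.0]]
force: [-0.9, 1.8, 2.3]
opening: 0.003
```

Bays 2 to 4 all give at about 2.3 N, 5 mm higher than bay 1, so bay 1 is the latched key. Going back to press it.

Call:
jog_arm(steps=[{"fingers":0,"delta_pos":[0,0,12],"turn":0},{"fingers":0,"delta_pos":[0,0,25],"turn":0},{"fingers":0,"delta_pos":[4,35,25],"turn":0},{"fingers":0,"delta_pos":[8,70,25],"turn":0},{"fingers":0,"delta_pos":[12,105,25],"turn":0},{"fingers":0,"delta_pos":[15,130,25],"turn":0},{"fingers":0,"delta_pos":[17,150,25],"turn":0},{"fingers":0,"delta_pos":[17,150,25],"turn":0},{"fingers":0,"delta_pos":[17,150,12],"turn":0},{"fingers":0,"delta_pos":[17,150,4],"turn":0},{"fingers":0,"delta_pos":[17,150,1],"turn":0},{"fingers":0,"delta_pos":[17,150,-3],"turn":0},{"fingers":0,"delta_pos":[17,150,-5],"turn":0},{"fingers":0,"delta_pos":[17,150,-7],"turn":0},{"fingers":0,"delta_pos":[17,150,-8],"turn":0},{"fingers":0,"delta_pos":[17,150,-8],"turn":0},{"fingers":0,"delta_pos":[17,150,-8],"turn":0}])

```text
time_s: 15.32
position: [0.5144, 0.1857, 0.0394]
tcp_rot: [[0.993, -0.001, 0.118], [-0.118, -0.0, 0.993], [-0.001, -1.0, -0.001]]
force: [-2.6, -0.6, 8.1]
opening: 0.002
```

Call:
jog_arm(steps=[{"fingers":0,"delta_pos":[0,0,-1],"turn":0},{"fingers":0,"delta_pos":[0,0,-2],"turn":0},{"fingers":0,"delta_pos":[0,0,-2],"turn":0},{"fingers":0,"delta_pos":[0,0,-2],"turn":0}])

```text
time_s: 15.65
position: [0.5145, 0.1857, 0.0376]
tcp_rot: [[0.993, -0.001, 0.118], [-0.118, -0.0, 0.993], [-0.001, -1.0, -0.0]]
force: [-2.3, -1.1, 9.3]
opening: 0.007
```

Call:
jog_arm(steps=[{"fingers":0,"delta_pos":[0,0,-1],"turn":0},{"fingers":0,"delta_pos":[0,0,-1.5],"turn":0},{"fingers":0,"delta_pos":[0,0,-1.5],"turn":0}])

```text
time_s: 15.9
position: [0.5144, 0.1857, 0.0367]
tcp_rot: [[0.993, -0.001, 0.118], [-0.118, -0.0, 0.993], [-0.001, -1.0, -0.0]]
force: [-3.0, -0.7, 12.7]
opening: 0.005
```

At the stop: 12.7 N, stiff, 12 mm below the free height. Letting go.

Call:
jog_arm(steps=[{"fingers":0,"delta_pos":[0,0,5],"turn":0},{"fingers":0,"delta_pos":[0,0,12],"turn":0},{"fingers":0,"delta_pos":[0,0,40],"turn":0},{"fingers":0,"delta_pos":[0,0,80],"turn":0},{"fingers":0,"delta_pos":[0,-40,110],"turn":0},{"fingers":0,"delta_pos":[0,-80,130],"turn":0},{"fingers":0,"delta_pos":[-10,-120,140],"turn":0},{"fingers":0,"delta_pos":[-15,-160,140],"turn":0},{"fingers":0,"delta_pos":[-20,-200,140],"turn":0},{"fingers":0,"delta_pos":[-25,-240,140],"turn":0},{"fingers":0,"delta_pos":[-30,-280,140],"turn":0},{"fingers":0,"delta_pos":[-30,-320,140],"turn":0},{"fingers":0,"delta_pos":[-30,-360,140],"turn":0},{"fingers":0,"delta_pos":[-30,-400,140],"turn":0},{"fingers":0,"delta_pos":[-30,-400,140],"turn":0},{"fingers":0,"delta_pos":[-30,-400,140],"turn":0}])

```text
time_s: 17.23
position: [0.4847, -0.2167, 0.1749]
tcp_rot: [[0.992, 0.001, 0.123], [-0.123, -0.001, 0.992], [0.001, -1.0, -0.001]]
force: [0.4, 1.1, -0.1]
opening: 0.007
```

Run:
```python
from rig import *
import cv2, numpy as np
s=read_state();print(s["time_s"],s["position"],s["force"])
im=capture("side"); x=im[190:310,260:420]; cv2.imwrite("pics/side9.png",cv2.resize(x,None,fx=5,fy=5,interpolation=cv2.INTER_CUBIC)[:,:,::-1])
for t in ("loose_tweeter","loose_coil","loose_tape"): print(t,[(r["confidence"],r["position"]) for r in tip_of(t,"side")][:1])
im=capture("top"); x=im[140:330,130:430]; cv2.imwrite("pics/top9.png",cv2.resize(x,None,fx=2.6,fy=2.6,interpolation=cv2.INTER_CUBIC)[:,:,::-1])
for t in ("loose_tweeter","loose_terminal","loose_coil","loose_tape"): print(t,[(r["confidence"],r["position"]) for r in tip_of(t,"top")][:1])
```

```text
17.2333 [ 0.48470345 -0.21671605  0.17493424] [ 0.42708532  1.11291053 -0.0653522 ]
loose_tweeter [(0.75, [0.5616, 0.3036, -0.0035])]
loose_coil [(0.59, [0.4089, 0.2016, 0.0002])]
loose_tape [(0.94, [0.3696, 0.0341, -0.0013])]
loose_tweeter [(0.63, [0.5644, 0.2948, 0.0023])]
loose_terminal [(0.82, [0.4411, -0.0723, 0.0031])]
loose_coil [(0.73, [0.4109, 0.203, 0.0046])]
loose_tape [(0.73, [0.3768, 0.0364, 0.0009])]
```

View pics/side9.png

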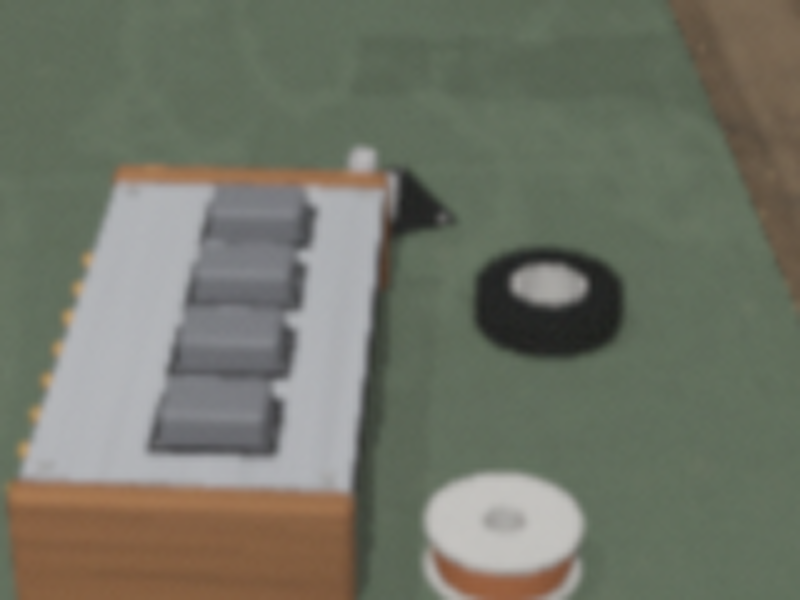

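View pics/top9.png

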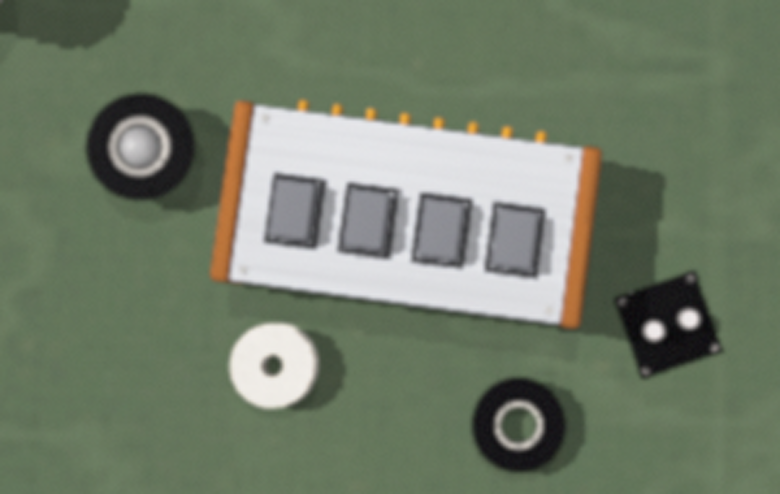

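After the press, key 1's top edge sits at crop row 377, up from about 392, so it now stands as high as the other three. The loose parts are unmoved.

```bash
python3 -c "
from rig import *
print(hand_in())"
```

```text
the job is handed in; nothing more can be done
None
```

The leftmost key (bay 1) was the latched one. It is now freed, all four keys look fully up, and I have handed the job in. Hand-in gave no verdict.

- **Taps, left to right:** bay 1 met the finger about 5 mm lower than the others and held stiff, with force rising to 5 N within about 1 mm. Bays 2, 3 and 4 all gave softly at about 2 to 2.6 N, and I pushed each only about 2 to 3 mm down.
- **Press:** I pushed bay 1 to its stop at about 12.7 N, let go, and moved the arm clear of the box. The whole job took about 17 s.
- **Last checks:** in the side view key 1 now stands as high as the other three. The loose parts are where they were, within the few millimetres the networks are good to. I had no direct reading of the latch or bail joints, and I did not check the white tab.
- **Disagreement:** contact came with the TCP about 37 mm lower than the stated fingertip offset (17 mm ahead of the TCP) would put it. I set the tap and press depths from the measured contact instead.

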